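# Feel out the blind hole of a spacer block and hold it hole-up

### The job

Take the spacer block that lies on the yellow paper square and find by feel which of its faces has the blind hole, by easing a pin of the feeler post into the hole until it is most of the way in. Then turn the block over until the hole faces straight up and finish while still holding it like that in the gripper, level and well clear above everything on the bench, so that I can drop the dowel in. Leave the other two blocks where they lie and be gentle with the feeler post and its rest.

Things in the scene. Friction and masses are not known exactly. Their poses are not given: they have to be found in the camera images.
- paper: yellow paper square lying on the bench, 100 x 100 mm, flat (it may be taken as having no thickness); fixed; origin at its centre on the bench top. Only one block lies on it: the one to work on
- block_a_center (a point): centre of a loose spacer block, 50 mm (its x) by 44 mm (its y) by 44 mm (its z), pale wood, about 0.11 kg. A black rubber cap covers each 44 x 44 mm end (+x and -x): grip it across these caps, 50 mm apart. +z is up at the start
- block_b_center (a point): centre of another spacer block, outwardly the same as block_a: sizes and axes as there
- block_c_center (a point): centre of another spacer block, outwardly the same as block_a: sizes and axes as there
- block_a: the same block, origin at its centre. Each of its four wooden faces (+y, -y, +z, -z) shows a black 14 mm spot in the middle: three are flat paint, one is a blind hole 14 mm wide and 18 mm deep, square to its face. At the start the hole is in -z (underneath), +y or -y, in a different one on each of the three blocks; which, is not told
- block_b: the same block, origin at its centre; facts as for block_a
- block_c: the same block, origin at its centre; facts as for block_a
- station: feeler station, fixed to the bench: plywood base board 230 mm (its x) by 100 mm (its y), 12 mm thick, origin at the centre of its underside. On it stand a dark wooden turning rest (at x = -65 mm) and an aluminium feeler post (at x = +65 mm), 26 mm (x) by 24 mm (y), top 85 mm above the bench, on a foot 44 x 50 mm, 18 mm above the bench. Three rigid steel pins stand out of the post
- rest_top (a point): centre of the flat top of the turning rest, 52 mm above the bench. The rest is 34 mm (station's x) by 60 mm (station's y), 40 mm tall above the base board; a block can be set on it to be regrasped, its end caps overhanging the sides (block x along station x)
- pin_up (a point): tip of the pin that points straight up, 111 mm above the bench. Each pin is 7 mm thick with a blunt cone tip and stands 26 mm out of the post
- pin_left (a point): tip of the level pin that points along the station's +y (to the robot's left), 70 mm above the bench, 38 mm from the post's axis
- pin_right (a point): tip of the level pin that points along the station's -y (to the robot's right), 70 mm above the bench, 38 mm from the post's axis
Things that resemble listed ones, but are neither listed nor needed, are in the scene too. Leave any purple or turquoise look-alike of the block_a alone. What is shaped like the block_c but purple is not meant.

How it is judged:
By the outcome, as a careful person would: the job done as asked, in the order asked, and still so for the second after the job is handed in, while the arm keeps its last pose, push and grip.
It also fails if it takes over 64 s, if anything falls off the work surface, if the arm or the gripper's body presses on something with over 40 N, if the wrist force passes 120 N, or if a joint passes its speed limit or range.

### The arm

A 6-joint arm with a two-finger parallel gripper is mounted at the origin on the work surface; the furniture and walls round the work are solid. World frame = base frame: x ahead of the robot, y to its left, z up, the work surface at z = 0. Lengths are in m, angles in degrees, forces in N, time in s.
With the tool pointing down it reaches from about 0.25 to 0.725 m from the base axis. Payload 9.7 kg.
Tool frame: the origin (TCP) lies at the centre of the arm's flange, where the gripper is bolted on; the fingertips stand 173 mm ahead of it and the grasp point (between the pads) lies 155 mm ahead of it; z points along the fingers, y is the line along which they close (so a half turn about z gives the same grasp; the last joint's range is limited). The gripper opens to 85 mm and grips with 20 to 120 N. Pads are 22 mm wide; open, the fingers measure 114 mm over their backs; the gripper's body (76 mm by 85 mm) begins 54 mm behind the grasp point. The pads swing forward as they close: fully open they stand 13 mm farther back than shut.
Start: joints at [-66.979, 4.979, 10.078, 95.1, 0, 90], TCP at [0.215, -0.506, 0.405] pointing down, gripper open.
Joint ranges: [-179.16, 179.16], [-48.56, 103.87], [-65.8, 70.77], [-126.05, 130.52], [-82.76, 87.17], [-180, 180]. Speed limits (degrees/s): [127.2, 127.2, 147.25, 180, 180, 180].

### API

Orientations are given as [roll, pitch, yaw] about the fixed x, y, z axes, in that order (R = Rz(yaw) Ry(pitch) Rx(roll)).
In Python, from workcell import monitor, camera, get_calibration, bot gives the robot as it stands.
- The arm moves only by the tool carry_out, never from a script. Its argument "targets" is text: rows parted by semicolons, each of 7 numbers parted by spaces: the shift along the tool's x, y, z in units of 0.04 m (1.0 is 0.04 m), then the turn, a rotation vector about the tool's x, y, z in units of 0.1 rad (1.0 is 0.1 rad), then the opening, from -1 (shut) to 1 (fully open), so that 0 is half open. A call has exactly 8 rows; each row shifts and turns the commanded pose from where the row before left it, along the tool's axes as they then stand; what a row does not reach is not made up. A row lasts 1/12 s, in which the tool goes at most 41.7 mm and 7.16 degrees, less where a joint would pass 70% of its speed; a pose out of reach is approached as far as the arm can. A call with a number of a shift or a turn outside -1 to 1 is refused whole. A call with a gripper value outside its range is refused whole. The fingers move at their own pace and stop on an object; "newtons" is the grip in N (left out, the last holds). Time passes only in rows, so rows that do not move let the fingers close, or fill a call up. It gives the time, the measured TCP pose, the force, the opening and the grip force at its end, in the units of the state.
- monitor.get_obs(): the state, without advancing time (a new reading comes with each control period).
- camera(name): name is "side" or "top"; returns the picture (480x640x3 uint8, red, green, blue); there is no depth.
- get_calibration(name): a dict with "fx", "fy", "cx", "cy" (pixels), "D" ([k1, k2, p1, p2, k3] as OpenCV has them; the pictures are not rectified), "view" (4x4, takes a point from world to camera coordinates). Camera axes: x right, y down, z forward; pixel columns grow to the right and rows downward; lengths in m; the calibration is good to about 2 mm. A picture is of the moment at which its call begins. get_calibration takes no time and is no camera call.
- bot.job_done(): hands the job in; it is judged then, once.
The state is a dict: "time": time; "q": joint angles; "qd": joint speeds; "joint_efforts": joint torques, N m; "ee_pos": TCP position; "tcp_rot": TCP orientation; "wrist_force": force on the tool from outside, world axes, zero at the start; "torque": the same for the moment, N m; "opening": finger opening in m; "grasp_force": force on a finger pad.
Only numpy, scipy, OpenCV 4.12 (cv2) and the standard library are available. Lean on these libraries where they do the work, as an engineer would, in place of code of your own. Each camera call takes 0.05 s, during which the arm holds its last target. There are 200 camera calls.

## Working session

There is one attempt and no reset: what is moved stays moved. The work goes in short steps, Python scripts to look and compute and a tool call to move; the robot and the scene stay as the last step left them, time stands still between calls to the robot, and variables do not carry over. Pictures are saved under pics/ and viewed, at most 10 in all, crops included, and the job is handed in when it is done.

Besides the shell and the picture viewer there is one more tool, called by a JSON object that holds its "api" and its "payload", one argument or row to a line. carry_out: Moves the arm, as the interface text tells. Shifts and turns lie within -1 to 1; 1 stands for 0.04 m of shift or 0.1 rad of turn. Its arguments: {"type":"object","properties":{"targets":{"type":"string"},"newtons":{"type":"number"}},"required":["targets"]}

```bash
mkdir -p pics; ls; python3 - <<'E'
from workcell import monitor,camera,get_calibration
import cv2,numpy as np
for n in("top","side"):
    im=camera(n);cv2.imwrite(f"pics/{n}0.png",im[:,:,::-1]);c=get_calibration(n);print(n,{k:np.round(v,3).tolist() for k,v in c.items()})
print(monitor.get_obs())
E
```

```text
pics
top {'fx': 598.311, 'fy': 598.311, 'cx': 325.311, 'cy': 241.411, 'D': [-0.164, 0.0, 0.0, 0.0, 0.0], 'view': [[-0.017, -1.0, -0.007, -0.063], [-0.997, 0.017, -0.081, 0.587], [0.081, 0.006, -0.997, 1.504], [0.0, 0.0, 0.0, 1.0]]}
side {'fx': 595.187, 'fy': 595.187, 'cx': 326.257, 'cy': 240.534, 'D': [0.046, 0.0, 0.0, 0.0, 0.0], 'view': [[-0.931, -0.365, -0.022, 0.492], [-0.197, 0.553, -0.81, 0.249], [0.308, -0.75, -0.586, 1.088], [0.0, 0.0, 0.0, 1.0]]}
{'time': 0.1, 'q': array([-6.69789252e+01,  5.00963786e+00,  1.00412675e+01,  9.50987893e+01,
        6.11313559e-04,  8.99998915e+01]), 'qd': array([ 0.1132842 , -0.07470363,  0.1214479 ,  0.0075411 ,  0.03485801,
        0.00165721]), 'joint_efforts': array([-8.89271837e-05, -5.21559656e+01,  4.65654695e+01,  1.60644116e-02,
       -6.81281472e-05, -1.17927871e-05]), 'ee_pos': array([ 0.21509692, -0.50621576,  0.40405799]), 'tcp_rot': array([-1.79932840e+02, -6.11440294e-04,  2.30211825e+01]), 'wrist_force': array([ 0.3601218 , -0.77211114, -0.67762646]), 'torque': array([0.00057056, 0.00244149, 0.03202023]), 'grasp_force': 0.0, 'opening': 0.08532653259886354}
```

View pics/top0.png

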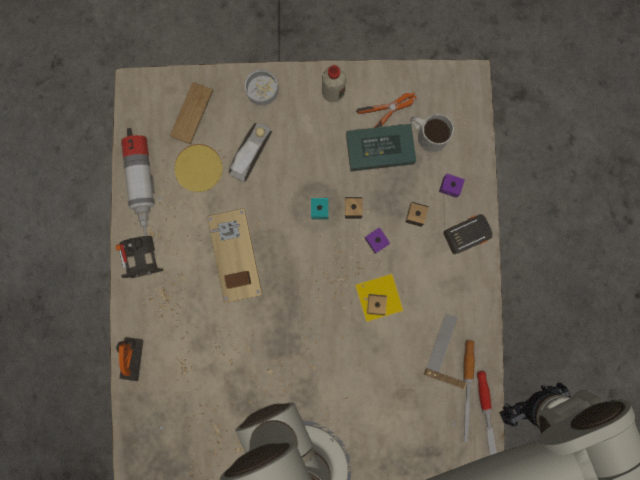

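View pics/side0.png

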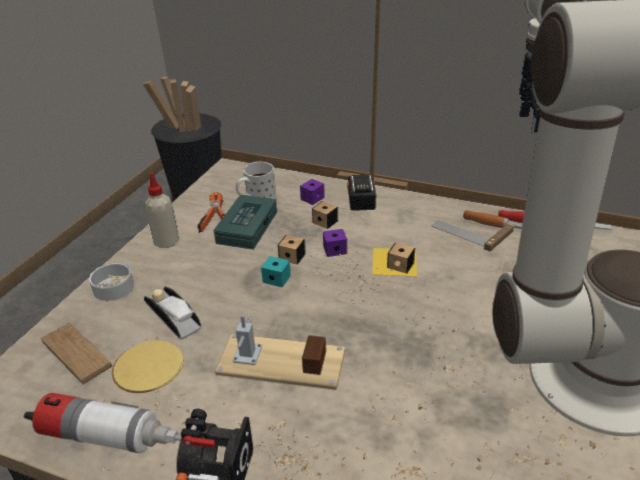

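Top view: the wooden blocks are at (377,304), (354,207) and (417,213). Purple ones are at (377,240) and (452,185), and a turquoise one at (319,208). Only the wooden block at (377,304) lies on the yellow paper, so that is the target. The station board is at (235,254), with the rest at (238,280) and the post at (230,230). I'll measure these and confirm the block in an enlarged crop.

```bash
cat >h.py <<'E'
import cv2,numpy as np
from workcell import monitor,camera,get_calibration
from scipy.spatial.transform import Rotation as R
def ray(n,uv):
    c=get_calibration(n);K=np.array([[c["fx"],0,c["cx"]],[0,c["fy"],c["cy"]],[0,0,1]])
    p=cv2.undistortPoints(np.array(uv,float).reshape(-1,1,2),K,np.array(c["D"],float)).reshape(-1,2)
    V=np.array(c["view"]);d=np.c_[p,np.ones(len(p))]@V[:3,:3]
    return -V[:3,:3].T@V[:3,3],d
def onz(n,uv,z):
    o,d=ray(n,uv);return o+d*((z-o[2])/d[:,2])[:,None]
def proj(n,P):
    c=get_calibration(n);K=np.array([[c["fx"],0,c["cx"]],[0,c["fy"],c["cy"]],[0,0,1]]);V=np.array(c["view"])
    return cv2.projectPoints(np.array(P,float).reshape(-1,1,3),cv2.Rodrigues(V[:3,:3])[0],V[:3,3],K,np.array(c["D"],float))[0].reshape(-1,2)
def tri(uvt,uvs):
    o1,d1=ray("top",[uvt]);o2,d2=ray("side",[uvs]);d1=d1[0];d2=d2[0]
    t=np.linalg.lstsq(np.c_[d1,-d2],o2-o1,rcond=None)[0];a=o1+d1*t[0];b=o2+d2*t[1];return (a+b)/2,np.linalg.norm(a-b)
E
python3 - <<'E'
from h import *
t=cv2.imread("pics/top0.png");s=cv2.imread("pics/side0.png")
a=cv2.resize(t[270:330,345:415],None,fx=6,fy=6,interpolation=3)[:,:400]
b=cv2.resize(t[200:310,200:270],None,fx=5,fy=5,interpolation=3)
c=cv2.resize(s[310:390,210:350],None,fx=5.6,fy=5.6,interpolation=3)
o=np.zeros((600,800,3),np.uint8);o[:360,:400]=a[:360,:400];o[:550,420:770]=b
cv2.imwrite("pics/crop1.png",o)
d=cv2.resize(s[235:285,360:430],None,fx=5,fy=5,interpolation=3)
o=np.zeros((600,800,3),np.uint8);o[:448,:784]=c;cv2.imwrite("pics/crop2.png",o)
hsv=cv2.cvtColor(t,cv2.COLOR_BGR2HSV)
def big(m,box):
    k=np.zeros_like(m);x0,y0,x1,y1=box;k[y0:y1,x0:x1]=m[y0:y1,x0:x1]
    c=max(cv2.findContours(k,0,1)[0],key=cv2.contourArea);return c
# paper
c=big(cv2.inRange(hsv,(22,200,100),(35,255,255)),(340,260,420,330))
P=onz("top",cv2.boxPoints(cv2.minAreaRect(cv2.convexHull(c))),0);print("paper",P.mean(0).round(4),np.linalg.norm(np.diff(P,axis=0),axis=1))
print("pix hsv wood block",hsv[297,370],hsv[310,383],"board",hsv[250,225],hsv[245,245],"table",hsv[250,280],"rest",hsv[280,238])
E
```

```text
paper [ 0.4414 -0.2084  0.    ] [0.09594707 0.09655322 0.09570171]
pix hsv wood block [ 17 108 134] [ 17 112 150] board [ 20  95 147] [ 20  88 159] table [ 18  56 127] rest [ 13 126  79]
```

View pics/crop1.png

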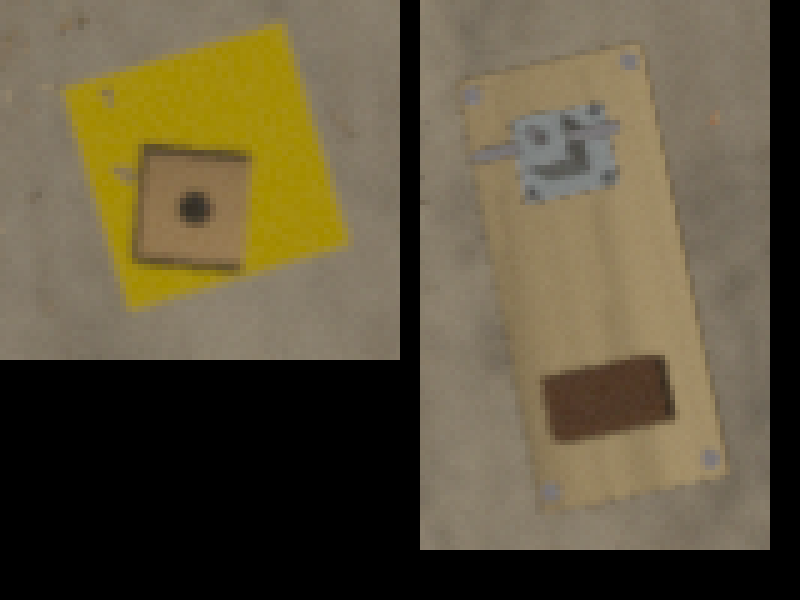

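View pics/crop2.png

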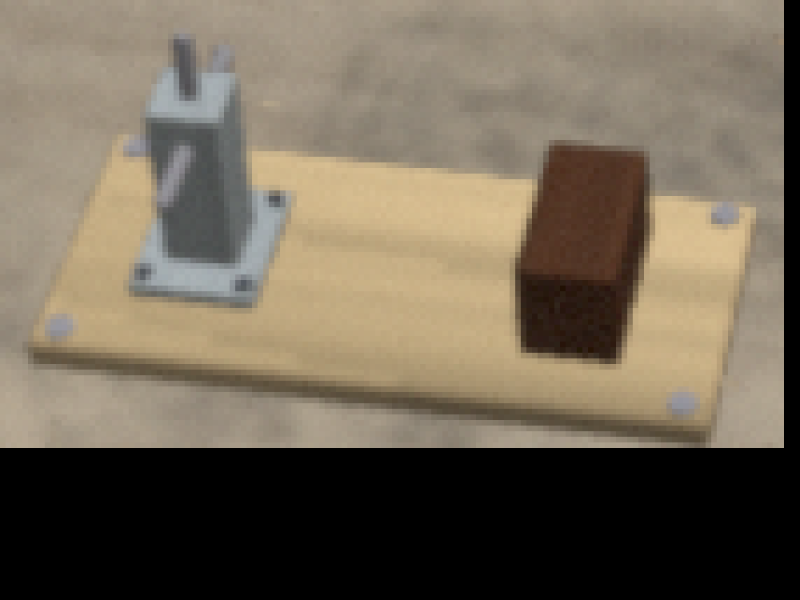

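The crops confirm the target: the wooden block on the paper has its spot at about (377.3,304.8) and its black caps facing up and down in the image, so its x is roughly world x. On the station the post is at the far end, the rest at the near end, and pin_left points left in the image.

```bash
python3 - <<'E'
from h import *
t=cv2.imread("pics/top0.png");s=cv2.imread("pics/side0.png")
print("cam",ray("top",[[320,240]])[0].round(3),ray("side",[[320,240]])[0].round(3))
# block: spot + top face
g=cv2.cvtColor(t,cv2.COLOR_BGR2GRAY);hsv=cv2.cvtColor(t,cv2.COLOR_BGR2HSV)
m=np.zeros_like(g);m[299:311,371:384]=cv2.inRange(g,0,75)[299:311,371:384]
M=cv2.moments(m,True);uv=(M['m10']/M['m00'],M['m01']/M['m00']);print("spot",uv,M['m00'],onz("top",[uv],.044).round(4))
# top-face long cap edges: corners from crop (pix/6)
w=cv2.inRange(hsv,(12,60,100),(19,150,255));k=np.zeros_like(w);k[290:320,362:392]=w[290:320,362:392]
c=max(cv2.findContours(k,0,1)[0],key=cv2.contourArea);r=cv2.minAreaRect(c);print("rect",r,cv2.contourArea(c))
P=onz("top",cv2.boxPoints(r),.044);print(P.round(4).tolist(),np.linalg.norm(np.diff(P,axis=0),axis=1).round(4))
# station
cr=np.array([[463,80],[642,42],[727,470],[540,512]],float);u=(cr-[420,0]+.0)/5+[200,200]
P=onz("top",u,.012);print("board",P.round(4).tolist(),np.linalg.norm(np.diff(np.r_[P,P[:1]],axis=0),axis=1).round(4),P.mean(0).round(4))
cs=np.array([[122,133],[755,208],[708,432],[30,348]],float)/5.6+[210,310]
Q=onz("side",cs,.012);print("board side",Q.round(4).tolist(),np.linalg.norm(np.diff(np.r_[Q,Q[:1]],axis=0),axis=1).round(4),Q.mean(0).round(4))
print("rest top",onz("top",[(np.array([606,397])-[420,0])/5+[200,200]],.052).round(4),onz("side",[np.array([(551+647+625+521)/4,(145+152+277+270)/4])/5.6+[210,310]],.052).round(4))
print("pinup side",onz("side",[np.array([182,37])/5.6+[210,310]],.111).round(4))
for n,a,b in(("L",(472,157),(166,204)),("R",(618,127),(222,46))):
  A=(np.array(a)-[420,0])/5+[200,200];B=np.array(b)/5.6+[210,310];print(n,onz("top",[A],.07).round(4),onz("side",[B],.07).round(4),tri(A,B))
e=P[[0,1]].mean(0)-P[[2,3]].mean(0);print("yaw",np.degrees(np.arctan2(e[1],e[0])))
e=Q[[0,3]].mean(0)-Q[[1,2]].mean(0);print("yaw",np.degrees(np.arctan2(e[1],e[0])))
E
```

```text
cam [ 0.463 -0.082  1.546] [0.172 0.857 0.85 ]
spot (376.94736842105266, 304.1578947368421) 19.0 [[ 0.4247 -0.1999  0.044 ]]
rect ((376.5, 304.5), (17.0, 17.0), 90.0) 270.0
[[0.4455, -0.1779, 0.044], [0.4447, -0.2206, 0.044], [0.4022, -0.2197, 0.044], [0.4031, -0.177, 0.044]] [0.0427 0.0425 0.0426]
board [[0.6586, 0.2295, 0.012], [0.6767, 0.1355, 0.012], [0.4547, 0.093, 0.012], [0.4343, 0.1899, 0.012]] [0.0957 0.226  0.099  0.2278] [0.5561 0.162  0.012 ]
board side [[0.6737, 0.1416, 0.012], [0.4511, 0.0988, 0.012], [0.4319, 0.1956, 0.012], [0.6539, 0.2398, 0.012]] [0.2267 0.0986 0.2264 0.1001] [0.5527 0.1689 0.012 ]
rest top [[0.4922 0.149  0.052 ]] [[0.4891 0.1553 0.052 ]]
pinup side [[0.6173 0.1811 0.111 ]]
L [[0.6124 0.2131 0.07  ]] [[0.6101 0.2146 0.07  ]] (array([0.61191885, 0.21315221, 0.06803878]), np.float64(0.0015095310056647254))
R [[0.6261 0.1395 0.07  ]] [[0.6271 0.1429 0.07  ]] (array([0.62740729, 0.14031401, 0.06750549]), np.float64(0.0022558773120642476))
yaw 10.405165024640821
yaw 11.069672823647588
```

{"api": "carry_out", "payload": {
  "targets": "0 0 0 0 0 -1 1; 0 0 0 0 0 -1 1; 0 0 0 0 0 -1 1; 0 0 0 0 0 -1 1; 0 0 0 0 0 -1 1; 0 0 0 0 0 -1 1; 0 0 0 0 0 -1 1; 0 0 0 0 0 -1 1",
  "newtons": 40
}}

```text
time: 0.77
ee_pos: [0.2151, -0.5062, 0.4043]
tcp_rot: [-180.0, -0.0, 69.1]
wrist_force: [-0.9, 0.3, 0.2]
opening: 0.0853
grasp_force: 0.0
```

{"api": "carry_out", "payload": {
  "targets": "0 0 0 0 0 -1 1; 0 0 0 0 0 -1 1; 0 0 0 0 0 -1 1; 0.6 0.36 0.23 0 0 0 1; 0.6 0.36 0.23 0 0 0 1; 0.6 0.36 0.23 0 0 0 1; 0.6 0.36 0.23 0 0 0 1; 0.6 0.36 0.23 0 0 0 1"
}}

```text
time: 1.43
ee_pos: [0.2956, -0.3903, 0.3578]
tcp_rot: [-180.0, -0.0, 86.0]
wrist_force: [0.3, -0.4, 0.2]
opening: 0.0852
grasp_force: 0.0
```

{"api": "carry_out", "payload": {
  "targets": "0.6 0.36 0.23 0 0 0 1; 0.6 0.36 0.23 0 0 0 1; 0.6 0.36 0.23 0 0 0 1; 0.6 0.36 0.23 0 0 0 1; 0.6 0.36 0.23 0 0 0 1; 0.6 0.36 0.23 0 0 0 1; 0.6 0.36 0.23 0 0 0 1; 0 0 0 0 0 0 1"
}}

```text
time: 2.1
ee_pos: [0.4087, -0.2277, 0.2922]
tcp_rot: [-179.9, -0.1, 86.2]
wrist_force: [-0.2, -0.3, -0.7]
opening: 0.0854
grasp_force: 0.0
```

```bash
cat >>h.py <<'E'
def go(pos,rpy=None,Rt=None):
    o=monitor.get_obs();p=np.array(o["ee_pos"]);A=R.from_euler("xyz",o["tcp_rot"],degrees=True)
    B=Rt if Rt is not None else (A if rpy is None else R.from_euler("xyz",rpy,degrees=True))
    d=np.array(pos)-p
    print("t%.2f"%o["time"],"pos",p.round(4),"rpy",np.round(o["tcp_rot"],2),"q",np.round(o["q"],1))
    print("F",np.round(o["wrist_force"],1),"T",np.round(o["torque"],2),"open %.4f grip %.1f"%(o["opening"],o["grasp_force"]))
    print("turn units",((A.inv()*B).as_rotvec()/.1).round(2),"shift before",(A.inv().apply(d)/.04).round(3),"after",(B.inv().apply(d)/.04).round(3))
E
python3 - <<'E'
from h import *
go([.4243,-.1999,.18],[180,0,86])
E
```

```text
t2.10 pos [ 0.4087 -0.2277  0.2922] rpy [-1.7988e+02 -1.3000e-01  8.6230e+01] q [-29.1  -6.9 -14.1  83.    0.1  64.6]
F [-0.2 -0.3 -0.7] T [-0.01  0.01  0.  ] open 0.0854 grip 0.0
turn units [-0.02 -0.02  0.04] shift before [0.713 0.349 2.805] after [0.721 0.341 2.804]
```

{"api": "carry_out", "payload": {
  "targets": "0.36 0.17 0 0 0 0 1; 0.36 0.17 0 0 0 0 1; 0 0 0.5 0 0 0 1; 0 0 0.5 0 0 0 1; 0 0 0.5 0 0 0 1; 0 0 0.5 0 0 0 1; 0 0 0.4 0 0 0 1; 0 0 0.4 0 0 0 1"
}}

```text
time: 2.77
ee_pos: [0.4225, -0.2031, 0.1811]
tcp_rot: [-180.0, -0.0, 86.0]
wrist_force: [-0.4, -0.5, 0.2]
opening: 0.0853
grasp_force: 0.0
```

{"api": "carry_out", "payload": {
  "targets": "0 0 0 0 0 0 0.5; 0 0 0 0 0 0 0.1; 0 0 0 0 0 0 -0.2; 0 0 0 0 0 0 -0.2; 0 0 0 0 0 0 -0.2; 0 0 0 0 0 0 -0.2; 0 0 0 0 0 0 -0.2; 0 0 0 0 0 0 -0.2"
}}

```text
time: 3.43
ee_pos: [0.4233, -0.2033, 0.1836]
tcp_rot: [179.9, 0.1, 86.0]
wrist_force: [-1.3, -0.9, 5.8]
opening: 0.0492
grasp_force: 42.1
```

```bash
python3 - <<'E'
from h import *
go([.4243,-.1999,.18],[180,0,86])
im=camera("side");cv2.imwrite("pics/s2.png",cv2.resize(im[150:300,320:520,::-1],None,fx=4,fy=4,interpolation=3))
E
```

```text
t3.43 pos [ 0.4233 -0.2033  0.1836] rpy [1.7989e+02 6.0000e-02 8.6040e+01] q [-25.6  -4.4 -23.9  70.3  -0.   68.3]
F [-1.3 -0.9  5.8] T [-0.07  0.26 -0.02] open 0.0492 grip 42.1
turn units [0.02 0.01 0.01] shift before [0.085 0.019 0.089] after [0.085 0.019 0.089]
```

View pics/s2.png

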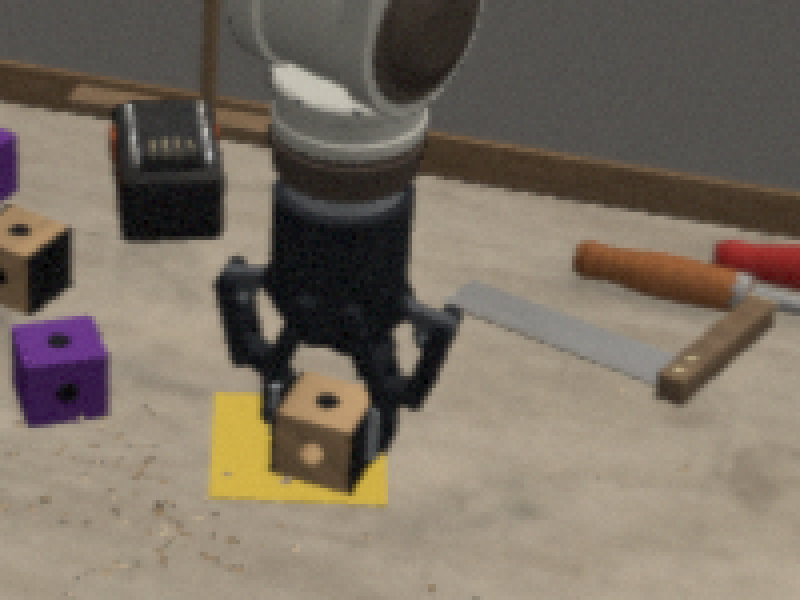

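The block is gripped, with opening 49 mm and the caps in the pads. In the picture its left (+y) spot at crop (312,453) looks different from a dark one, so I'll feel that face first, on pin_right.

{"api": "carry_out", "payload": {
  "targets": "0 0 -0.4 0 0 0 -0.3; 0 0 -0.5 0 0 0 -0.3; 0 0 -0.5 0 0 0 -0.3; 0 0 -0.5 0 0 0 -0.3; 0 0 -0.5 0 0 0 -0.3; 0 0 -0.5 0 0 -0.86 -0.3; 0 0 -0.5 0 0 -0.86 -0.3; 0 0 -0.3 0 0 -0.86 -0.3"
}}

```text
time: 4.15
ee_pos: [0.4229, -0.203, 0.3327]
tcp_rot: [179.9, 0.1, 101.1]
wrist_force: [0.6, 0.2, -1.0]
opening: 0.0495
grasp_force: 41.8
```

```bash
python3 - <<'E'
from h import *
go([.633,.1043,.33],[180,0,100.7])
E
```

```text
t4.15 pos [ 0.4229 -0.203   0.3327] rpy [1.7990e+02 7.0000e-02 1.0107e+02] q [-25.6  -7.   -9.7  87.2   0.   53.3]
F [ 0.6  0.2 -1. ] T [ 0.01 -0.03  0.01] open 0.0495 grip 41.8
turn units [0.02 0.01 0.07] shift before [6.531 6.629 0.07 ] after [6.574 6.587 0.067]
```

{"api": "carry_out", "payload": {
  "targets": "0.55 0.55 0 0 0 0.05 -0.3; 0.55 0.55 0 0 0 0 -0.3; 0.55 0.55 0 0 0 0 -0.3; 0.55 0.55 0 0 0 0 -0.3; 0.55 0.55 0 0 0 0 -0.3; 0.55 0.55 0 0 0 0 -0.3; 0.55 0.55 0 0 0 0 -0.3; 0.55 0.55 0 0 0 0 -0.3"
}}

```text
time: 4.82
ee_pos: [0.5642, 0.0038, 0.3304]
tcp_rot: [180.0, 0.0, 100.6]
wrist_force: [0.7, 0.1, -1.2]
opening: 0.05
grasp_force: 41.8
```

{"api": "carry_out", "payload": {
  "targets": "0.55 0.55 0 0 0 0 -0.3; 0.55 0.55 0 0 0 0 -0.3; 0.5 0.55 0 0 0 0 -0.3; 0.5 0.5 0 0 0 0 -0.3; 0 0 0.6 0 0 0 -0.3; 0 0 0.6 0 0 0 -0.3; 0 0 0.6 0 0 0 -0.3; 0 0 0 0 0 0 -0.3"
}}

```text
time: 5.48
ee_pos: [0.6317, 0.1007, 0.2527]
tcp_rot: [-179.5, -0.0, 100.6]
wrist_force: [-1.4, -0.8, -2.4]
opening: 0.0497
grasp_force: 41.8
```

```bash
python3 - <<'E'
from h import *
go([.633,.1043,.2316],[180,0,100.7])
im=camera("side");cv2.imwrite("pics/s3.png",cv2.resize(im[250:400,150:350,::-1],None,fx=4,fy=4,interpolation=3))
E
```

```text
t5.48 pos [0.6317 0.1007 0.2527] rpy [-1.7955e+02 -1.0000e-02  1.0057e+02] q [ 9.1 17.2  7.4 80.7  0.  88.5]
F [-1.4 -0.8 -2.4] T [-0.03  0.02  0.06] open 0.0497 grip 41.8
turn units [-0.08 -0.   -0.02] shift before [0.081 0.053 0.528] after [0.081 0.049 0.529]
```

View pics/s3.png

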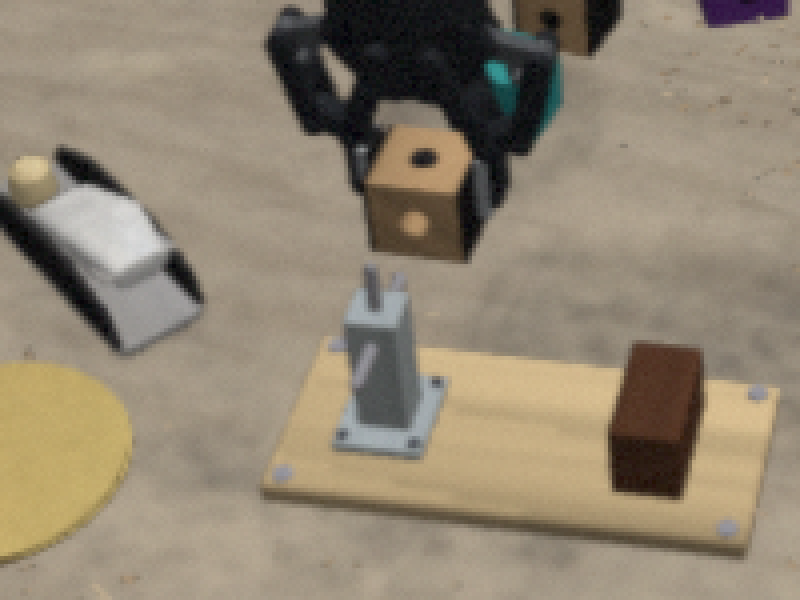

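The block hangs on the right side of the post, spot at crop (413,224), pin_right tip at crop (398,275). I'll compare them along the station's x in this one camera.

```bash
python3 - <<'E'
from h import *
ex=np.array([np.cos(np.radians(10.7)),np.sin(np.radians(10.7))]);ey=np.array([-ex[1],ex[0]])
im=cv2.imread("pics/s3.png")
def px(u,v):return [(u+.5)/4-.5+150,(v+.5)/4-.5+250]
S=onz("side",[px(413,224)],.0911)[0];T=onz("side",[px(424,158)],.1131)[0]
Rr=onz("side",[px(398,277)],.07)[0];L=onz("side",[px(360,385)],.07)[0];U=onz("side",[px(371,267)],.111)[0]
tcp=monitor.get_obs()["ee_pos"]
for n,P in(("spot",S),("topspot",T),("R",Rr),("L",L),("U",U),("tcp",tcp)):print(n,P.round(4),"stn x %.4f y %.4f"%(P[:2]@ex,P[:2]@ey))
E
```

```text
spot [0.625  0.1293 0.0911] stn x 0.6381 y 0.0110
topspot [0.6283 0.1069 0.1131] stn x 0.6372 y -0.0116
R [0.6272 0.1448 0.07  ] stn x 0.6432 y 0.0259
L [0.6107 0.2134 0.07  ] stn x 0.6397 y 0.0963
U [0.6178 0.1806 0.111 ] stn x 0.6406 y 0.0628
tcp [0.632  0.1006 0.2557] stn x 0.6397 y -0.0185
```

{"api": "carry_out", "payload": {
  "targets": "0 0.09 0.2 0 0 0 -0.3; 0 0 0.2 0 0 0 -0.3; 0 0 0.2 0 0 0 -0.3; 0 0 0 0 0 0 -0.3; 0.1 0 0 0 0 0 -0.3; 0.1 0 0 0 0 0 -0.3; 0.1 0 0 0 0 0 -0.3; 0 0 0 0 0 0 -0.3"
}}

```text
time: 6.2
ee_pos: [0.634, 0.114, 0.2349]
tcp_rot: [180.0, -0.0, 100.6]
wrist_force: [0.6, -0.2, -1.4]
opening: 0.0497
grasp_force: 41.9
```

```bash
python3 - <<'E'
from h import *
ex=np.array([np.cos(np.radians(10.7)),np.sin(np.radians(10.7))]);ey=np.array([-ex[1],ex[0]])
t=camera("top");im=camera("side");cv2.imwrite("pics/s4.png",np.hstack([cv2.resize(im[285:385,200:300,::-1],(400,400),interpolation=3),cv2.resize(t[180:280,180:280,::-1],(400,400),interpolation=3)]))
go([.633,.1043,.2316],[180,0,100.7]);p=monitor.get_obs()["ee_pos"][:2];print(p@ex,p@ey)
E
```

```text
t6.30 pos [0.6341 0.1135 0.2346] rpy [179.97   0.   100.57] q [10.1 17.8  6.2 78.3 -0.  89.6]
F [ 0.  -0.5 -1.3] T [-0.02  0.02  0.01] open 0.0497 grip 41.9
turn units [ 0.    0.   -0.02] shift before [-0.22  -0.069  0.076] after [-0.22  -0.069  0.076]
0.6441339965192601 -0.006237644513632324
```

View pics/s4.png

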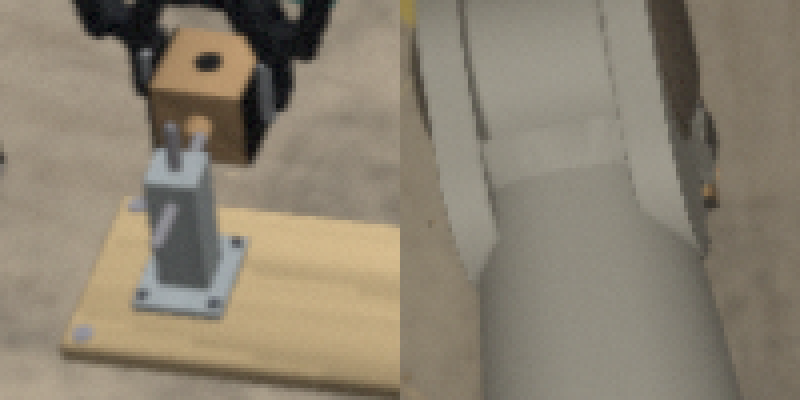

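Pin_right's tip (200,137) now sits on the lit spot (200,126), a touch low, so I'll lower 3 mm and ease on.

{"api": "carry_out", "payload": {
  "targets": "0 0 0.08 0 0 0 -0.3; 0.1 0 0 0 0 0 -0.3; 0.1 0 0 0 0 0 -0.3; 0 0 0 0 0 0 -0.3; 0 0 0 0 0 0 -0.3; 0 0 0 0 0 0 -0.3; 0 0 0 0 0 0 -0.3; 0 0 0 0 0 0 -0.3"
}}

```text
time: 6.97
ee_pos: [0.6327, 0.1209, 0.2311]
tcp_rot: [180.0, 0.0, 100.5]
wrist_force: [-0.0, -0.2, -2.1]
opening: 0.0495
grasp_force: 41.8
```

{"api": "carry_out", "payload": {
  "targets": "0.1 0 0 0 0 0 -0.3; 0 0 0 0 0 0 -0.3; 0 0 0 0 0 0 -0.3; 0 0 0 0 0 0 -0.3; 0 0 0 0 0 0 -0.3; 0 0 0 0 0 0 -0.3; 0 0 0 0 0 0 -0.3; 0 0 0 0 0 0 -0.3"
}}

```text
time: 7.63
ee_pos: [0.6319, 0.1248, 0.2311]
tcp_rot: [-180.0, -0.0, 100.5]
wrist_force: [-0.6, 0.1, -1.1]
opening: 0.0495
grasp_force: 41.8
```

```bash
cat >>h.py <<'E'
def st():
    ex=np.array([np.cos(np.radians(10.7)),np.sin(np.radians(10.7))]);ey=np.array([-ex[1],ex[0]])
    o=monitor.get_obs();p=o["ee_pos"];F=o["wrist_force"];print("t%.2f stn x %.4f y %.4f z %.4f"%(o["time"],p[:2]@ex,p[:2]@ey,p[2]),"F x %.1f y %.1f z %.1f"%(F[:2]@ex,F[:2]@ey,F[2]),"T",np.round(o["torque"],2),np.round(o["tcp_rot"],1))
E
python3 -c "from h import *;st()"
```

```text
t7.63 stn x 0.6441 y 0.0054 z 0.2311 F x -0.6 y 0.2 z -1.1 T [-0.01 -0.01  0.02] [-180.    -0.   100.5]
```

{"api": "carry_out", "payload": {
  "targets": "0.1 0 0 0 0 0 -0.3; 0 0 0 0 0 0 -0.3; 0 0 0 0 0 0 -0.3; 0 0 0 0 0 0 -0.3; 0 0 0 0 0 0 -0.3; 0 0 0 0 0 0 -0.3; 0 0 0 0 0 0 -0.3; 0 0 0 0 0 0 -0.3"
}}

```text
time: 8.3
ee_pos: [0.6312, 0.1288, 0.2311]
tcp_rot: [-180.0, 0.0, 100.5]
wrist_force: [-0.0, 0.5, -0.9]
opening: 0.0496
grasp_force: 41.9
```

{"api": "carry_out", "payload": {
  "targets": "0.1 0 0 0 0 0 -0.3; 0 0 0 0 0 0 -0.3; 0 0 0 0 0 0 -0.3; 0 0 0 0 0 0 -0.3; 0 0 0 0 0 0 -0.3; 0 0 0 0 0 0 -0.3; 0 0 0 0 0 0 -0.3; 0 0 0 0 0 0 -0.3"
}}

```text
time: 8.97
ee_pos: [0.6305, 0.1325, 0.2311]
tcp_rot: [180.0, 0.0, 100.5]
wrist_force: [1.1, -5.0, -0.5]
opening: 0.0498
grasp_force: 41.9
```

```bash
python3 - <<'E'
from h import *
st()
im=camera("side");cv2.imwrite("pics/s5.png",cv2.resize(im[285:385,200:300,::-1],(600,600),interpolation=3))
E
```

```text
t8.97 stn x 0.6442 y 0.0132 z 0.2311 F x 0.1 y -5.1 z -0.5 T [-0.98 -0.2  -0.  ] [180.    0.  100.5]
```

View pics/s5.png

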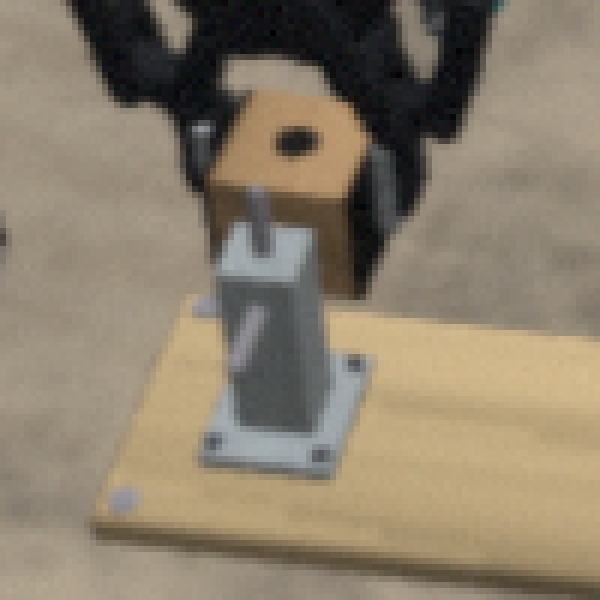

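```bash
python3 - <<'E'
from h import *
ex=np.array([np.cos(np.radians(10.7)),np.sin(np.radians(10.7))]);ey=np.array([-ex[1],ex[0]])
px=lambda u,v:[(u+.5)/6-.5+200,(v+.5)/6-.5+285]
for n,uv,z in(("edgeL",(210,187),.0915),("edgeR",(357,190),.0915),("topspot",(297,143),.0915),("pinup tip",(257,190),.111),("post a",(247,226),.085),("post b",(316,231),.085),("post c",(294,279),.085),("post d",(218,274),.085),("pinL",(240,368),.07)):
    P=onz("side",[px(*uv)],z)[0];print(n,"x %.4f y %.4f"%(P[:2]@ex,P[:2]@ey))
E
```

```text
edgeL x 0.6637 y 0.0437
edgeR x 0.6182 y 0.0378
topspot x 0.6428 y 0.0201
pinup tip x 0.6406 y 0.0624
post a x 0.6498 y 0.0521
post b x 0.6281 y 0.0508
post c x 0.6288 y 0.0720
post d x 0.6523 y 0.0736
pinL x 0.6398 y 0.0964
```

The pin is in by about 17 mm of 18: the same-camera geometry says so, and contact came at only 5 N. So the hole is in +y. I'll back out straight and lift.

{"api": "carry_out", "payload": {
  "targets": "-0.15 0 0 0 0 0 -0.3; -0.2 0 0 0 0 0 -0.3; -0.2 0 0 0 0 0 -0.3; -0.2 0 0 0 0 0 -0.3; -0.3 0 0 0 0 0 -0.3; -0.3 0 0 0 0 0 -0.3; 0 0 -0.2 0 0 0 -0.3; 0 0 -0.4 0 0 0 -0.3"
}}

```text
time: 9.68
ee_pos: [0.64, 0.0783, 0.2536]
tcp_rot: [-179.8, -0.0, 100.4]
wrist_force: [0.2, -0.5, -1.0]
opening: 0.0496
grasp_force: 41.9
```

{"api": "carry_out", "payload": {
  "targets": "0 0 -0.5 0 0 0 -0.3; 0 0 -0.5 0 0 0 -0.3; 0 0 -0.5 0 0 0 -0.3; 0 0 -0.5 0 0 0 -0.3; 0 0 -0.5 0 0 0 -0.3; 0 0 -0.5 0 0 0 -0.3; 0 0 -0.5 0 0 0 -0.3; 0 0 -0.3 0 0 0 -0.3"
}}

```text
time: 10.35
ee_pos: [0.6401, 0.0794, 0.4102]
tcp_rot: [179.8, -0.0, 100.5]
wrist_force: [0.5, 0.8, -1.2]
opening: 0.0497
grasp_force: 41.9
```

{"api": "carry_out", "payload": {
  "targets": "-0.25 -0.5 0 0 0 0 -0.3; -0.25 -0.5 0 0 0 0 -0.3; -0.25 -0.5 0 0 0 0 -0.3; -0.25 -0.5 0 0 0 0 -0.3; -0.25 -0.5 0 0 0 0 -0.3; -0.25 -0.5 0 0 0 0 -0.3; -0.25 -0.5 0 0 0 0 -0.3; -0.25 -0.5 0 0 0 0 -0.3"
}}

```text
time: 11.02
ee_pos: [0.4965, -0.029, 0.4078]
tcp_rot: [180.0, 0.0, 100.5]
wrist_force: [-0.0, 0.0, -0.7]
opening: 0.0498
grasp_force: 42.0
```

```bash
python3 - <<'E'
from h import *
# targets: tool down at yaw=q1-ish (2 deg short of q6=180)
o=monitor.get_obs();q=o["q"]
go(o["ee_pos"],[180,0,q[0]+2])
E
```

```text
t11.02 pos [ 0.4965 -0.029   0.4078] rpy [179.96   0.   100.53] q [-3.3 -2.2  3.1 95.3  0.  76.1]
F [-0.   0.  -0.7] T [-0.05  0.04  0.01] open 0.0498 grip 42.0
turn units [ 1.000e-02 -1.000e-02  1.778e+01] shift before [0. 0. 0.] after [0. 0. 0.]
```

{"api": "carry_out", "payload": {
  "targets": "0 0 0 0 0 1 -0.3; 0 0 0 0 0 1 -0.3; 0 0 0 0 0 1 -0.3; 0 0 0 0 0 1 -0.3; 0 0 0 0 0 1 -0.3; 0 0 0 0 0 1 -0.3; 0 0 0 0 0 1 -0.3; 0 0 0 0 0 1 -0.3"
}}

```text
time: 11.68
ee_pos: [0.4975, -0.0285, 0.4079]
tcp_rot: [180.0, -0.0, 54.4]
wrist_force: [0.1, 0.1, -2.3]
opening: 0.0502
grasp_force: 41.9
```

{"api": "carry_out", "payload": {
  "targets": "0 0 0 0 0 1 -0.3; 0 0 0 0 0 1 -0.3; 0 0 0 0 0 1 -0.3; 0 0 0 0 0 1 -0.3; 0 0 0 0 0 1 -0.3; 0 0 0 0 0 1 -0.3; 0 0 0 0 0 1 -0.3; 0 0 0 0 0 1 -0.3"
}}

```text
time: 12.35
ee_pos: [0.4975, -0.0284, 0.4078]
tcp_rot: [-180.0, -0.0, 8.6]
wrist_force: [-0.2, -0.3, -1.6]
opening: 0.0494
grasp_force: 41.9
```

{"api": "carry_out", "payload": {
  "targets": "0 0 0 0 0 1 -0.3; 0 0 0 0 0 0 -0.3; 0 0 0 0 0.9 0 -0.3; 0 0 0 0 0.9 0 -0.3; 0 0 0 0 0.9 0 -0.3; 0 0 0 0 0.9 0 -0.3; 0 0 0 0 0.9 0 -0.3; 0 0 0 0 0.9 0 -0.3"
}}

```text
time: 13.02
ee_pos: [0.4974, -0.0284, 0.4078]
tcp_rot: [179.9, -31.2, 3.4]
wrist_force: [1.0, -0.1, -1.6]
opening: 0.0496
grasp_force: 42.1
```

```bash
cat >>h.py <<'E'
def lev():
    o=monitor.get_obs();q=o["q"];A=R.from_euler("xyz",o["tcp_rot"],degrees=True);d=np.radians(q[0]);z=np.array([np.cos(d),np.sin(d),0])
    B=R.from_matrix(np.c_[[0,0,1],np.cross(z,[0,0,1]),z]);go(o["ee_pos"],Rt=B);print("tool x up-tilt deg",np.degrees(np.arccos(A.as_matrix()[2,0])))
E
python3 -c "from h import *;lev()"
```

```text
t13.02 pos [ 0.4974 -0.0284  0.4078] rpy [179.86 -31.22   3.39] q [ -4.1 -20.7 -16.5  63.2   3.7 173.6]
F [ 1.  -0.1 -1.6] T [-0.06  0.64  0.01] open 0.0496 grip 42.1
turn units [-1.17 10.24  0.68] shift before [0. 0. 0.] after [0. 0. 0.]
tool x up-tilt deg 58.77982367951706
```

{"api": "carry_out", "payload": {
  "targets": "0 0 0 0 0 -0.4 -0.3; 0 0 0 0 0.9 0 -0.3; 0 0 0 0 0.9 0 -0.3; 0 0 0 0 0.9 0 -0.3; 0 0 0 0 0.9 0 -0.3; 0 0 0 0 0.9 0 -0.3; 0 0 0 0 0.9 0 -0.3; 0 0 0 0 0.9 0 -0.3"
}}

```text
time: 13.68
ee_pos: [0.4971, -0.0283, 0.4077]
tcp_rot: [176.4, -67.2, 8.5]
wrist_force: [0.4, 0.3, -1.0]
opening: 0.0493
grasp_force: 42.2
```

```bash
python3 -c "from h import *;lev()"
```

```text
t13.68 pos [ 0.4971 -0.0283  0.4077] rpy [176.41 -67.24   8.5 ] q [ -5.3 -37.6 -40.   20.6   9.1 174.6]
F [ 0.4  0.3 -1. ] T [-0.05  1.02 -0.04] open 0.0493 grip 42.2
turn units [-1.76  3.93  0.6 ] shift before [0. 0. 0.] after [0. 0. 0.]
tool x up-tilt deg 22.759953191525124
```

{"api": "carry_out", "payload": {
  "targets": "0.12 0 0.35 0 0 0 -0.3; 0.12 0 0.35 0 0 0 -0.3; 0.12 0 0.35 0 0 0 -0.3; 0.12 0 0.35 0 0 0 -0.3; 0.12 0 0.35 0 0 0 -0.3; 0.12 0 0.35 0 0 0 -0.3; 0 0 0 0 0.9 0 -0.3; 0 0 0 0 0.9 0 -0.3"
}}

```text
time: 14.35
ee_pos: [0.5865, -0.0205, 0.4014]
tcp_rot: [173.6, -77.4, 11.4]
wrist_force: [0.1, 0.4, -2.0]
opening: 0.0494
grasp_force: 42.2
```

```bash
python3 -c "from h import *;lev()"
```

```text
t14.35 pos [ 0.5865 -0.0205  0.4014] rpy [173.6  -77.42  11.41] q [ -3.6 -24.6 -38.   -0.7   8.2 176.7]
F [ 0.1  0.4 -2. ] T [-0.08  1.12  0.01] open 0.0494 grip 42.2
turn units [-1.49  2.16  0.41] shift before [0. 0. 0.] after [0. 0. 0.]
tool x up-tilt deg 12.579402909445749
```

{"api": "carry_out", "payload": {
  "targets": "0 0 0 0 0.7 0 -0.3; 0 0 0 0 0.7 0 -0.3; 0 0 0 0 0.7 0 -0.3; 0 0 0 0 0 0 -0.3; 0 0 0 0 0 0 -0.3; 0 0 0 0 0 0 -0.3; 0 0 0 0 0 0 -0.3; 0 0 0 0 0 0 -0.3"
}}

```text
time: 15.02
ee_pos: [0.586, -0.0205, 0.4016]
tcp_rot: [117.8, -88.6, 67.3]
wrist_force: [0.8, -0.5, -1.4]
opening: 0.0497
grasp_force: 42.2
```

```bash
python3 - <<'E'
from h import *
lev();o=monitor.get_obs();A=R.from_euler("xyz",o["tcp_rot"],degrees=True)
print("trim units",np.cross([1,0,0],A.inv().apply([0,0,1]))/.1)
im=camera("side");cv2.imwrite("pics/s6.png",cv2.resize(im[60:360,150:550,::-1],(800,600),interpolation=3))
E
```

```text
t15.02 pos [ 0.586  -0.0205  0.4016] rpy [117.83 -88.62  67.27] q [ -3.7 -23.8 -43.4 -18.9   8.8 178.7]
F [ 0.8 -0.5 -1.4] T [-0.17  1.2   0.04] open 0.0497 grip 42.2
turn units [-1.53  0.1   0.22] shift before [0. 0. 0.] after [0. 0. 0.]
tool x up-tilt deg 1.3808416203389975
trim units [-0.          0.11249505  0.21310969]
```

View pics/s6.png

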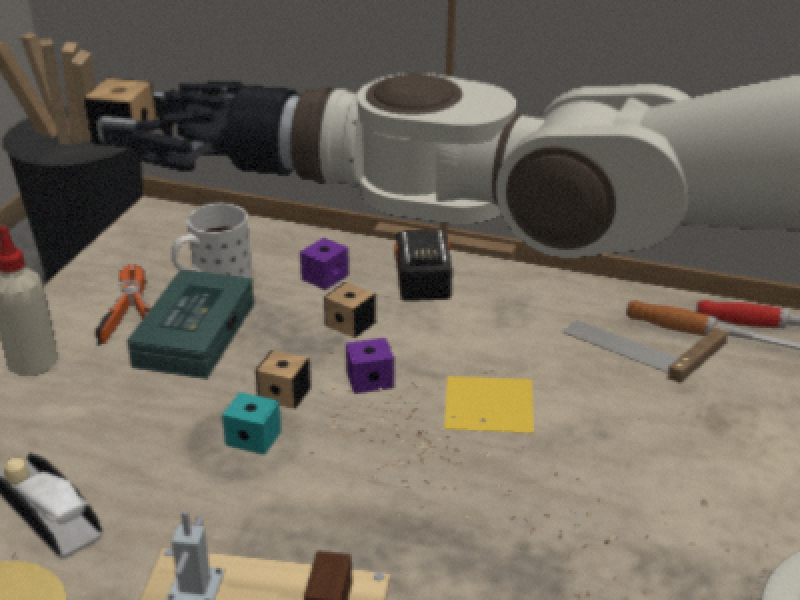

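The block is held hole-up at about crop (118,100), high above the bench, and the other blocks haven't moved. One small level trim, then I hand in.

{"api": "carry_out", "payload": {
  "targets": "0 0 0 0 0.1 0.08 -0.3; 0 0 0 0 0 0 -0.3; 0 0 0 0 0 0 -0.3; 0 0 0 0 0 0 -0.3; 0 0 0 0 0 0 -0.3; 0 0 0 0 0 0 -0.3; 0 0 0 0 0 0 -0.3; 0 0 0 0 0 0 -0.3"
}}

```text
time: 15.73
ee_pos: [0.5859, -0.0205, 0.4008]
tcp_rot: [95.3, -89.3, 89.8]
wrist_force: [-0.3, 0.2, -1.0]
opening: 0.0494
grasp_force: 42.2
```

```bash
python3 - <<'E'
from h import *
lev()
from workcell import bot
print(bot.job_done())
E
```

```text
t15.73 pos [ 0.5859 -0.0205  0.4008] rpy [ 95.33 -89.27  89.77] q [ -3.7 -23.6 -43.7 -20.    8.8 179.3]
F [-0.3  0.2 -1. ] T [-0.09  1.16 -0.06] open 0.0494 grip 42.2
turn units [-1.53  0.    0.13] shift before [0. 0. 0.] after [0. 0. 0.]
tool x up-tilt deg 0.7253866259859956
the job is handed in; nothing more can be done
None
```

I found the hole in the block's +y face (pin_right went in about 17 of 18 mm, at about 5 N) and handed in at 15.7 s with the block held hole-up, gripper within 1° of level, about 0.4 m above the bench.

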